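# Unhook the pressing weight past the sprung keeper and stand it on the glue-up

## Robot

A 6-joint arm with a two-finger parallel gripper is mounted at the origin on a cart in front of the work surface, level with it; the furniture and walls round the work are solid. World frame = base frame: x ahead of the robot, y to its left, z up, the work surface at z = 0. Lengths are in mm, angles in degrees, forces in N, time in s.
With the tool pointing down it reaches from about 300 to 1000 mm from the base axis. Payload 5.1 kg.
Tool frame: the origin (TCP) lies at the very end of the fingers, on their centre line; the grasp point (between the pads) lies 19 mm behind it (arm.grip_depth is the distance from the TCP to the grasp point, in mm); z points along the fingers, y is the line along which they close (so a half turn about z gives the same grasp; the last joint's range is limited). The gripper opens to 95 mm and grips with 3 to 60 N. Pads are 20 mm wide; open, the fingers measure 119 mm over their backs; the gripper's body (75 mm by 180 mm) begins 59 mm behind the grasp point.
Start: joints at [59.095, 7.093, 94.555, -0, 78.352, -4.733], TCP at [286.719, 583.333, 214.656] pointing down, gripper open.
Joint ranges: [-149.61, 149.61], [-58.7, 133.49], [1.44, 155.28], [-77.14, 257.14], [18.33, 153.61], [-166.67, 166.67]. Speed limits (degrees/s): [147.25, 147.25, 180, 180, 180, 180].

## Interface

Orientations are given as [roll, pitch, yaw] about the fixed x, y, z axes, in that order (R = Rz(yaw) Ry(pitch) Rx(roll)).
In Python, from rig import arm gives the robot as it stands. The module is installed in compiled form; this text tells all that it offers. Calls block until the motion is done:
- arm.goto(position, orientation): joint-space move of the TCP to a pose.
- arm.servo_line(position, frame=None, feed=150, guard=None): straight line of the TCP; frame=None keeps the orientation; feed is the mean speed in mm/s. With guard (N) it stops when the force on the tool has changed by that much, and returns True; else False.
- arm.move_j(angles): joint-space move.
- arm.gripper_open() and arm.grasp(): open the fingers fully, or close them until they stop; the grip force is fixed at half the most.
- arm.pause(seconds).
- arm.ik(position, orientation): joint angles nearest the present ones, or None.
- arm.sense(): the state.
- arm.get_image(name): name is "scene" or "top" or "wrist"; returns a dict with "pixels" (480x640x3 uint8, blue, green, red), "range_z" (480x640 float32, mm along the optical axis (not along the pixel's ray), 0 where there is no reading), "vertical_fov" (degrees; the focal length in pixels is half the picture's height over the tangent of half this angle, whatever the lens; pixels are square), "cx", "cy" (the principal point, pixels), "k1" (the pictures are not rectified: a ray, as slopes to the right and down, at radius r is drawn at 1 + k1 r^2 times it, then the intrinsics apply), "eye" and "orientation" of the camera in the world; the wrist camera has in their place "T_tool_cam" (4x4, takes a point from camera to tool coordinates, whose origin is the TCP and whose axes are the flange's). Camera axes: x right, y down, z forward; pixel columns grow to the right and rows downward; lengths in mm; the calibration is good to about 2 mm. A picture is of the moment at which its call begins: read the wrist's pose just before it.
A pose or a line that the arm cannot do raises arm.Unreachable and nothing moves.
- arm.sign_off(): hands the job in; it is judged then, once.
The state is a dict: "time": time; "joints": joint angles; "joint_vel": joint speeds; "joint_efforts": joint torques, N m; "tool_pos": TCP position; "tool_rot": TCP orientation; "force": force on the tool from outside, world axes, zero at the start; "torque": the same for the moment, N m; "grip_width": opening from 0.0 (shut) to 1.0 (fully open); "gripper_force": force on a finger pad.
Only numpy, scipy, OpenCV 4.12 (cv2) and the standard library are available. Lean on these libraries where they do the work, as an engineer would, in place of code of your own. Each camera call takes 0.05 s, during which the arm holds its last target. There are 200 camera calls.

## Task

Take the weight off its safety hook: hold it by the end caps of its wooden grip, lift it just off the hook's floor, press the sprung keeper in with that grip until you feel the keeper's stop, and holding it there lift the pin up past the keeper's end and out over the hook's tip, without forcing anything and without touching hook or keeper with the gripper. Then stand the weight gently upright on the middle of the black slab, let go, and leave the small things round about where they are.

Things in the scene. Friction and masses are not known exactly. Their poses are not given: they have to be found in the camera images.
- weight_grip (a point): Middle of the weight's wooden grip, a level bar 14 mm thick along the weight's y axis, between two flat steel straps (17 mm wide, outer faces 44 mm apart) with flat round end caps, 20 mm across and 50 mm over both. Take the weight by the caps, fingers closing along its y axis. The grip is 150 mm above the weight's underside and 4 mm behind (+x of) its pin. The caps reach 160 mm up.
- weight_pin (a point): Middle of the weight's hanging pin, a steel bar 10 mm thick along y between the two straps (36 mm apart inside), 94 mm above the underside, 56 mm below the grip. At the start it lies on the floor of the hook.
- weight: Steel pressing weight, 0.56 to 0.84 kg: a dark disc 60 mm across, 36 mm high, with the two straps, the pin and the grip above it, 160 mm tall in all. Origin: centre of its underside, below the pin. As it hangs its x points back to the post and z up; its underside is 50 mm above the bench. It can be lifted about 43 mm before the disc meets the hook from below.
- stand: Grey bench stand, bolted down: base plate (x = 10 to 160 mm, 92 mm wide, 14 mm high), post at x = 112 mm and a level arm (top 248 mm above the bench, from x = 53 mm back) that carries a rigid hook. Origin on the bench below the hook's floor. x points from the hook's open side back to the post, z up; the hook lies in the x-z plane and opens to -x. Keep all forces on hook and keeper below 14 N.
- hook_bowl (a point): Point on the hook's inner floor where the pin rests (pin centre 5 mm higher), 139 mm above the bench; axes as the stand's. The hook is a round bar 9 mm thick. The floor runs level for 12 mm behind this point, then rises slowly. Lift the pin 3 to 4 mm off the floor before pushing back: lower it drags on the floor, over 6 mm it comes under the keeper. The tip's inner face is 7 mm in front.
- hook_tip (a point): Top of the hook's upturned tip, 15.5 mm in front (-x) of the floor point and 33 mm above it; the pin must pass over it. With the keeper held in, a further lift of 14 mm takes the pin past the keeper's end; then draw it forward as it rises.
- keeper_hinge (a point): Nominal hinge of the keeper, 28 mm behind and 94.5 mm above the floor point; its clamped bracket really sits 0 to 6 mm further back. The keeper, a steel tongue 12 mm wide, 3 mm thick, 79 mm long, slopes from it down and forward to the inside of the tip, passing between the straps, behind the grip and over the pin. It swings only inward (+x), by 0.385 rad, against a spring.
- keeper_push (a point): The grip's middle as it hangs at the start, seen from the stand. Pushing the weight straight back (+x) from here lays the grip on the keeper after 1 to 7 mm; it then yields for about 13 mm with 3 rising to 6 N, until it meets its stop and the force climbs steeply. At 8 or 9 N the stop is found. Only within the last 2 mm or so before the stop has the pin a way up in front of the keeper's end; before that it catches under it.
- slab: Black cutting slab, 166 x 223 x 26 mm, lying on the bundle of glued black straps; it does not move. Origin: centre of its underside; z up.
- slab_top (a point): Middle of the slab's flat top, 35 mm above the bench.
- paint_bottle: Bystander: small dark bottle with a white cap, 34 mm across, 75 mm high, standing; origin at the centre of its underside.
- thread_spool: Bystander: spool of blue thread, 55 mm across, 70 mm high, standing; origin at the centre of its underside.
- stud_jar: Bystander: clear jar of black studs with a white lid, 46 mm across, 60 mm high, standing; origin at the centre of its underside.
Mind the look-alikes: they are no part of the job. Leave any yellow look-alike of the weight alone.

How it is judged (in metres and radians):
On the way, in this order (a step that is already met when the one before it is completed fails the run):
1. the weight is pushed back against the keeper while its pin still lies low in the hook (x of weight_pin in the frame of hook_bowl above 0.009 m and z of weight_pin in the frame of hook_bowl below 0.018 m and contact force between weight and stand above 2 N), for 0.1 s.
2. the weight is off the hook (distance between weight_pin and hook_bowl above 0.06 m), for 0.1 s.
At the end, for the whole second after the job is handed in: The weight stands upright (within 0.06 rad) and still on the slab's top, its centre within 45 mm of the slab's middle; the hook is empty and its keeper is shut; the bystanders are where they were (horizontal distance between weight and slab_top below 0.045 m and z of weight in the frame of slab_top between -0.004 and 0.004 m and angle between weight's own z axis and vertical below 0.06 rad and contact force between weight and slab above 2 N and linear speed of weight below 0.01 m/s); the robot touches nothing.
It fails at once if the weight is forced against the hook or its keeper with more than 14 N (contact force between weight and stand above 14 N).
It fails at once if the fingers or the arm press on the stand, its hook or the keeper with more than 3 N (contact force between any of the arm, the fingers and stand above 3 N).
It fails at once if the weight is set down or dropped on the slab with more than 40 N (contact force between weight and slab above 40 N).
It fails at once if a bystander (paint bottle, thread spool, stud jar) is moved more than 20 mm or tipped (distance of any of paint_bottle, thread_spool, stud_jar from where it was at the start of the episode above 0.02 m or angle between any of paint_bottle, thread_spool, stud_jar's own z axis and vertical above 0.3 rad).
It also fails if it takes over 56 s, if anything falls off the work surface, if the arm or the gripper's body presses on something with over 40 N, if the wrist force passes 120 N, or if a joint passes its speed limit or range.

## Working session

There is one attempt and no reset: what is moved stays moved. The work goes in short steps, each a Python script; the robot and the scene stay as the last script left them, time stands still between calls to the robot, and variables do not carry over. Pictures are saved under pics/ and viewed, at most 10 in all, crops included, and the job is handed in when it is done.

```bash
mkdir -p pics
cat > h.py <<'E'
import numpy as np, cv2
from rig import arm
from scipy.spatial.transform import Rotation as R
def snap(n,name):
    s=arm.sense(); im=arm.get_image(n); im['s']=s
    cv2.imwrite(f'pics/{name}.png',im['pixels']); np.save(f'pics/{name}.npy',im,allow_pickle=True); return im
def load(name): return np.load(f'pics/{name}.npy',allow_pickle=True).item()
def pose(im):
    if 'T_tool_cam' in im:
        T=np.eye(4);T[:3,:3]=R.from_euler('xyz',im['s']['tool_rot'],degrees=True).as_matrix();T[:3,3]=im['s']['tool_pos']
        T=T@np.array(im['T_tool_cam']);return T[:3,:3],T[:3,3]
    o=np.array(im['orientation'],float)
    return (o if o.shape==(3,3) else R.from_euler('xyz',o,degrees=True).as_matrix()),np.array(im['eye'],float)
def K(im):
    f=240/np.tan(np.radians(im['vertical_fov'])/2);return np.array([[f,0,im['cx']],[0,f,im['cy']],[0,0,1.]])
def rays(im,uv):
    # slopes
    k=K(im);d=(np.asarray(uv,float).reshape(-1,2)-[im['cx'],im['cy']])/k[0,0]
    s=d.copy()
    for _ in range(30): s=d/(1+im['k1']*(s**2).sum(1,keepdims=True))
    return np.c_[s,np.ones(len(s))]
def onz(im,uv,z):
    Rm,e=pose(im);w=rays(im,uv)@Rm.T;return e+w*((z-e[2])/w[:,2:])
def pts(im):
    v,u=np.mgrid[:480,:640];Rm,e=pose(im)
    p=rays(im,np.c_[u.ravel(),v.ravel()])*im['range_z'].reshape(-1,1)
    p=p@Rm.T+e;p[im['range_z'].ravel()==0]=np.nan;return p.reshape(480,640,3)
E
python3 - <<'E'
from h import *
for n in('scene','top','wrist'):
    im=snap(n,n+'0');print(n,pose(im),im['vertical_fov'],im['k1'],im['cx'],im['cy'])
s=arm.sense();print({k:s[k] for k in('time','tool_rot','force','grip_width')},arm.grip_depth)
E
```

```text
scene (array([[ 0.75178174, -0.25367676,  0.60866437],
       [-0.65884628, -0.32719051,  0.67739792],
       [ 0.0273091 , -0.91027165, -0.41310984]]), array([ -27.79807443, -625.68189448,  579.92776743])) 52.214242715942035 0.04178814879030576 315.88033955750274 231.8761584424129
top (array([[ 0.02471638, -0.98768076,  0.15451802],
       [-0.9995581 , -0.02186276,  0.02014024],
       [-0.01651394, -0.15494753, -0.98778467]]), array([ 451.13917241,   70.37354632, 1245.15432298])) 46.25423670820724 -0.17376166060953707 312.2585015892614 247.25912258926405
wrist (array([[ 0.44036377,  0.86335266,  0.24637764],
       [ 0.89781541, -0.42263362, -0.12372679],
       [-0.00269238,  0.27568643, -0.96124385]]), array([216.5610642 , 618.19393996, 383.57915208])) 68.53269006701055 0.013087350233162341 317.09847837968107 241.44583808504564
{'time': 0.15, 'tool_rot': array([-1.79906678e+02, -7.53039568e-03,  1.53829908e+02]), 'force': array([0.66670521, 0.83134066, 0.06522734]), 'grip_width': 1.0011687846029316} 18.8
```

View pics/scene0.png

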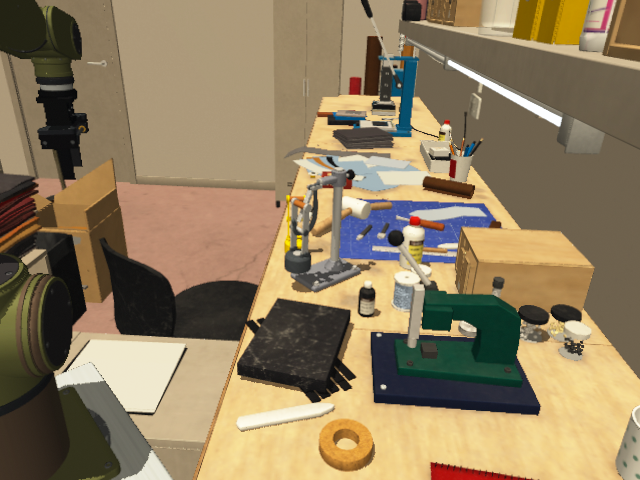

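View pics/top0.png

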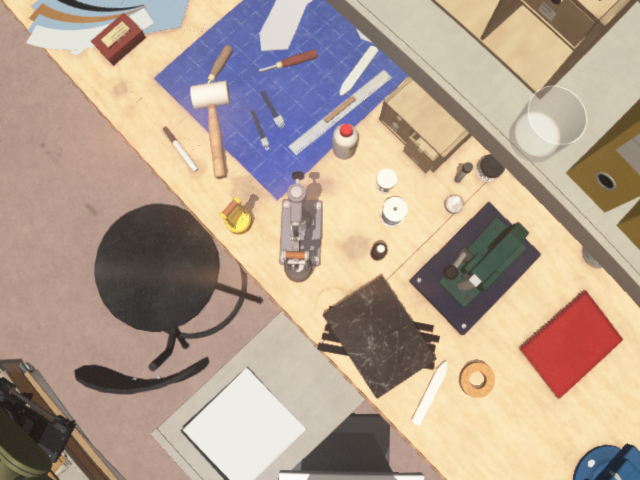

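The scene view shows the grey stand with the dark weight at scene (298,235), which is top (298,258) with the brown grip. There are two candidates. The yellow one, at scene (290,220) and top (237,220), stands free on the bench. The dark one hangs on the hook, so it fits the description. The slab is at top (378,337), the bottle at (379,250) and the spool at (394,211). I'll confirm with a crop and measure.

Run:
```python
from h import *
t=load('top0');s=load('scene0')
a=cv2.resize(t['pixels'][165:300,220:350],None,fx=4,fy=4,interpolation=2)
b=cv2.resize(s['pixels'][160:300,270:365],None,fx=4,fy=4,interpolation=2)[:540]
cv2.imwrite('pics/crop1.png',np.hstack([a[:,:420],b[:,:380]]))
hsv=cv2.cvtColor(t['pixels'],cv2.COLOR_BGR2HSV)
P=pts(t)
# grip
m=np.zeros((480,640),np.uint8);roi=hsv[245:268,280:316]
m[245:268,280:316]=((roi[...,1]>110)&(roi[...,0]<18)&(P[245:268,280:316,2]>150)).astype(np.uint8)
n,l,st,c=cv2.connectedComponentsWithStats(m);i=1+np.argmax(st[1:,4]);print('grip',st[i],c[i],onz(t,c[i],200),np.nanmedian(P[l==i],0))
# base plate
q=P[190:280,270:335];m2=np.zeros((480,640),np.uint8);m2[190:280,270:335]=(abs(q[...,2]-14)<5)
cn=max(cv2.findContours(m2,0,2)[0],key=cv2.contourArea);w=onz(t,cn.reshape(-1,2),14)[:,:2].astype(np.float32);print('base',cv2.minAreaRect(w))
# slab by height
m3=(abs(P[...,2]-35)<6)&(t['pixels'].max(2)<110);m3[:, :300]=0;m3[:260]=0;m3[:,460:]=0;m3=cv2.morphologyEx(m3.astype(np.uint8),cv2.MORPH_OPEN,np.ones((7,7)))
cn=max(cv2.findContours(m3,0,2)[0],key=cv2.contourArea);w=onz(t,cn.reshape(-1,2),35)[:,:2].astype(np.float32);print('slab',cv2.minAreaRect(w),np.nanmedian(P[m3>0],0))
for uv,z in(((379,249),75),((394,210),70),((386,180),60),((237,222),50)):print(uv,onz(t,uv,z),P[uv[1],uv[0]])
# tall stuff around
for v in range(170,290,10): print(v,[int(x) if x==x else -1 for x in P[v,280:322:4,2]])
```

```text
grip [286 252  18   7 111] [294.72972973 254.64864865] [[599.84106914 124.29341426 200.        ]] [598.84436973 123.72829901 204.42155781]
base ((677.9752197265625, 99.4342041015625), (46.72629165649414, 147.4951629638672), 89.25039672851562)
slab ((403.819580078125, -93.754150390625), (85.43779754638672, 150.91378784179688), 52.95521926879883) [450.5283821  -63.69818356  33.94809259]
(379, 249) [[633.58546247 -46.54283361  75.        ]] [632.96807796 -46.14719738  78.95971416]
(394, 210) [[719.67451453 -78.88742671  70.        ]] [726.84907312 -82.87528763  38.60296498]
(386, 180) [[788.70238379 -62.78114411  60.        ]] [790.11627429 -63.33886529  55.03595659]
(237, 222) [[690.21049252 260.24456849  50.        ]] [693.49108364 262.85002191  33.59982011]
170 [1, 2, 0, 3, 3, 0, 2, 0, -4, -2, -2]
180 [4, -2, 0, 1, 241, -2, -3, -3, 0, -1, -5]
190 [2, 4, 253, 259, 261, 261, 253, -4, -1, -2, -1]
200 [0, 14, 13, 255, 259, 253, 241, 9, 13, 9, 8]
210 [-3, 10, 9, 243, 245, 242, 128, 9, 9, 12, 11]
220 [-2, 11, 12, 245, 247, 246, 44, 26, 16, 13, 13]
230 [-6, 14, 11, 11, 236, 237, 12, 10, 11, 8, 9]
240 [9, 13, 12, 237, 234, 232, 13, 18, 13, 11, 13]
250 [16, 201, 13, 14, 200, 131, 11, 200, 11, 16, 9]
260 [9, 198, 144, 150, 165, 145, 147, 200, 12, 19, 7]
270 [2, 80, 86, 88, 167, 86, 82, 86, 57, -6, -3]
280 [0, 0, 0, 67, 78, 81, 66, 0, -6, 0, 0]
```

View pics/crop1.png

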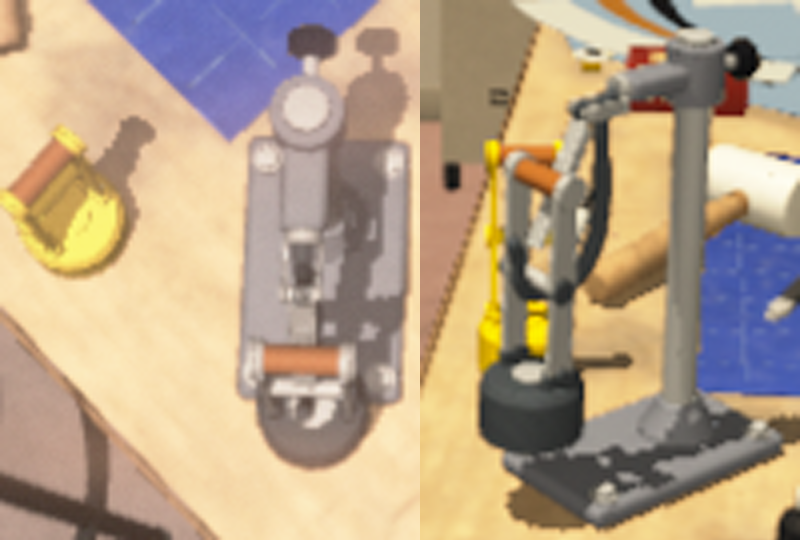

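The crop confirms it: the dark weight hangs in the hook, with its brown grip and light caps at top (295,255). The yellow look-alike stands apart. Next I'll look from close up with the wrist camera, which sits on the robot's side of the hook.

Run:
```python
from h import *
p=arm.sense()['tool_pos']
for o in([180,0,180],): print(arm.ik([550,124,330],o))
arm.servo_line([p[0],p[1],330])
arm.goto([550,124,330],[180,0,180])
arm.pause(.3)
im=snap('wrist','w1');P=pts(im);print(pose(im)[1],arm.sense()['time'],arm.sense()['force'])
t=load('top0');hsv=cv2.cvtColor(t['pixels'],cv2.COLOR_BGR2HSV)
m=((t['pixels'].max(2)<95)).astype(np.uint8);m[:,:305]=0;m[:270]=0;m[400:]=0;m[:,445:]=0
m=cv2.morphologyEx(m,cv2.MORPH_CLOSE,np.ones((7,7)));m=cv2.morphologyEx(m,cv2.MORPH_OPEN,np.ones((21,21)))
cn=max(cv2.findContours(m,0,2)[0],key=cv2.contourArea);print(cv2.boundingRect(cn));w=onz(t,cn.reshape(-1,2),35)[:,:2].astype(np.float32);print('slab',cv2.minAreaRect(w))
# post axis
print('post',onz(t,(296.5,191),258))
```

```text
[  7.24991636  -6.50250013  97.26204872   0.          89.24045141
 -82.75008364]
[471.90999891 125.06471407 500.07768102] 3.3333 [-0.40235028  0.28523231  0.18356777]
(326, 300, 108, 88)
slab ((436.08660888671875, -54.219085693359375), (185.34158325195312, 229.9174041748047), 1.110532522201538)
post [[708.03433079 121.58830595 258.        ]]
```

View pics/w1.png

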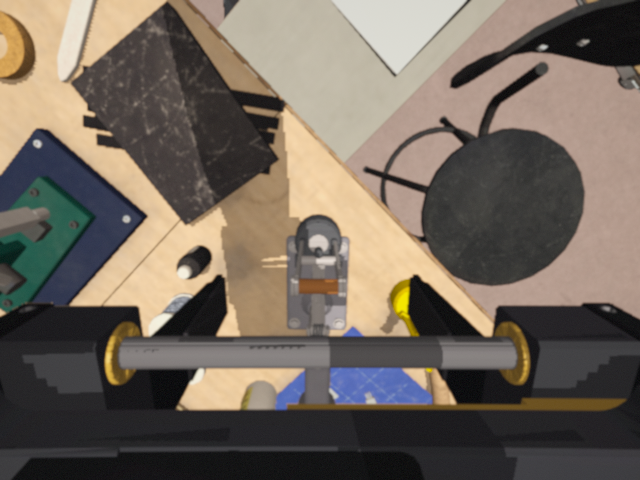

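The wrist view shows the brown grip at (318,286), the pin at about (318,260) and the disc at (318,232). The slab's corners are at (168,3), (75,82), (188,222) and (277,157).

Run:
```python
from h import *
im=load('w1');t=load('top0');P=pts(im)
c=onz(im,[(168,3),(75,82),(188,222),(277,157)],35);print('slab',c[:,:2],c.mean(0)); d=np.diff(np.r_[c,c[:1]],axis=0);print(np.hypot(d[:,0],d[:,1]),np.degrees(np.arctan2(d[:,1],d[:,0])))
c=onz(t,[(381,275),(437,345),(379,398),(322,322)],35);print(c[:,:2],c.mean(0))
hsv=cv2.cvtColor(im['pixels'],cv2.COLOR_BGR2HSV)
m=((hsv[...,1]>120)&(hsv[...,0]<18)).astype(np.uint8);x=np.zeros_like(m);x[270:300,290:350]=m[270:300,290:350]
n,l,st,ce=cv2.connectedComponentsWithStats(x);i=1+np.argmax(st[1:,4]);print('grip',st[i],ce[i],onz(im,ce[i],203),np.nanmedian(P[l==i],0))
ys,xs=np.where(l==i);w=onz(im,np.c_[xs,ys],203)[:,:2].astype(np.float32);print(cv2.minAreaRect(w))
# caps extents at height 200 via range
q=(P[...,2]>185)&(P[...,2]<220);q[:265]=0;q[305:]=0;q[:,:285]=0;q[:,355:]=0
for r in range(276,300,2):
    xx=np.where(q[r])[0];print(r,(xx.min(),xx.max()) if len(xx) else None,end=' ')
ys,xs=np.where(q);w=onz(im,np.c_[xs,ys],203)[:,:2].astype(np.float32);print(cv2.minAreaRect(w))
# top view: caps mask
T=pts(t);q=(abs(T[...,2]-203)<12);q[:240]=0;q[270:]=0;q[:,:275]=0;q[:,316:]=0
ys,xs=np.where(q);w=onz(t,np.c_[xs,ys],205)[:,:2].astype(np.float32);print('top',cv2.minAreaRect(w),xs.min(),xs.max(),ys.min(),ys.max())
# arm axis at ~248
for name,I,Q in(('w',im,P),('t',t,T)):
    g=(abs(Q[...,2]-246)<8)&(Q[...,0]>640)&(Q[...,0]<690)&(abs(Q[...,1]-124)<30);pp=Q[g]
    if len(pp)>20:
        print(name,len(pp),pp.mean(0),np.polyfit(pp[:,0],pp[:,1],1))
```

```text
slab [[ 322.07615687  -45.79040164]
 [ 405.53508962 -167.46769302]
 [ 578.19858065  -49.31124242]
 [ 492.4996906    73.34097392]] [449.57737943 -47.30709079  35.        ]
[147.54916703 209.22148062 149.62575289 207.93380075] [ -55.55362053   34.38447454  124.94256083 -145.04524869]
[[ 582.94622176  -55.30429216]
 [ 434.28705284 -177.64044099]
 [ 320.27225159  -54.38924383]
 [ 478.9299852    70.18222815]] [454.10887785 -54.28793721  35.        ]
grip [299 279  39  15 543] [318.36832413 285.84898711] [[599.0905272  126.24280099 203.        ]] [597.97574742 126.79204743 205.36662854]
((599.2784423828125, 125.91709899902344), (13.748151779174805, 34.74131393432617), 0.10038768500089645)
276 (np.int64(292), np.int64(345)) 278 (np.int64(292), np.int64(346)) 280 (np.int64(291), np.int64(346)) 282 (np.int64(291), np.int64(346)) 284 (np.int64(291), np.int64(346)) 286 (np.int64(291), np.int64(346)) 288 (np.int64(291), np.int64(346)) 290 (np.int64(291), np.int64(346)) 292 (np.int64(291), np.int64(346)) 294 (np.int64(291), np.int64(346)) 296 (np.int64(292), np.int64(345)) 298 (np.int64(312), np.int64(324)) ((600.2880859375, 126.50796508789062), (50.42693328857422, 34.07115173339844), 88.71379852294922)
top ((603.5497436523438, 123.43492889404297), (49.678340911865234, 30.9696102142334), 88.5594482421875) 282 308 244 261
w 889 [670.46797285 125.35471542 246.89345735] [-2.06005183e-02  1.39166703e+02]
t 286 [668.28026326 122.29766775 245.07973643] [-2.60862250e-02  1.39730577e+02]
```

The grip is at about (599.5,125,200), the stand's yaw is about -1.3° and the slab's middle is about (452,-51). I'll descend, grasp and check.

Run:
```python
from h import *
o=[180,0,178.7]
arm.goto([599.5,125.2,290],o)
print(arm.servo_line([599.5,125.2,181.2],feed=60,guard=6))
s=arm.sense();print(s['time'],s['tool_pos'],s['tool_rot'],s['force'])
arm.grasp();arm.pause(.3)
s=arm.sense();print(s['time'],s['tool_pos'],s['force'],s['torque'],s['grip_width']*95,s['gripper_force'])
snap('scene','s2');im=snap('wrist','w2')
a=cv2.resize(load('s2')['pixels'][120:300,240:390],None,fx=3,fy=3,interpolation=2);b=cv2.resize(im['pixels'][200:400,230:400],None,fx=2,fy=2)
b=cv2.copyMakeBorder(b,0,a.shape[0]-b.shape[0],0,0,0);cv2.imwrite('pics/c2.png',np.hstack([a,b]))
```

```text
False
5.6583 [599.73775123 125.21748002 181.65091836] [1.79994948e+02 4.33115172e-02 1.78702271e+02] [ 0.57684815 -0.80277365  0.00707937]
6.75 [599.55809899 125.23081014 181.16665111] [-0.05329754  0.21629557 -0.4995056 ] [ 0.1132012  -0.14724667  0.04327799] 49.768481490752535 29.9929878115654
```

View pics/c2.png

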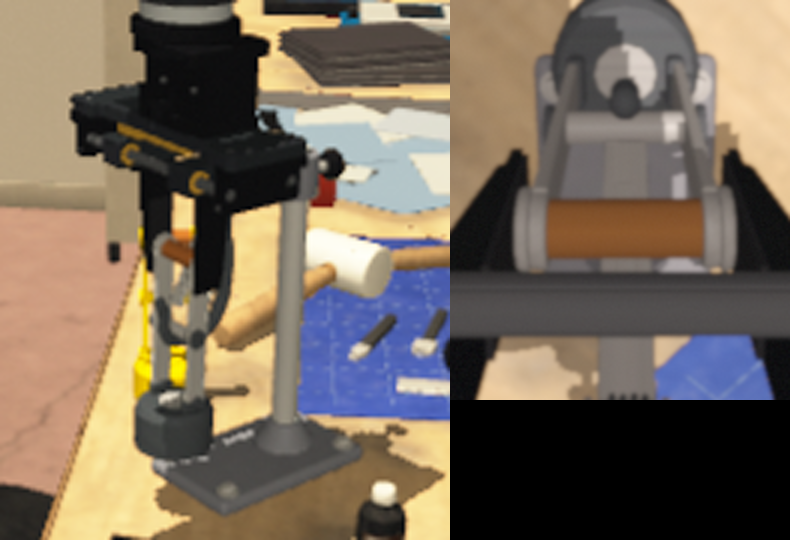

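The caps are seated squarely between the pads (49.8 mm). Now a small lift while watching the force.

Run:
```python
from h import *
p=np.array([599.5,125.2,181.2])
for dz in(1,2,3,3.5):
    arm.servo_line((p+[0,0,dz]).tolist(),feed=8);arm.pause(.15)
    s=arm.sense();print(dz,s['time'],s['tool_pos'].round(2),s['tool_rot'].round(2),s['force'].round(2),s['torque'].round(2))
```

```text
1 7.275 [599.17 125.15 181.47] [-1.7999e+02 -6.0000e-02  1.7870e+02] [ 0.93  0.09 -6.23] [ 0.11 -0.41  0.01]
2 7.7 [599.   125.13 182.62] [-1.7999e+02 -8.0000e-02  1.7870e+02] [ 0.73  0.1  -6.65] [ 0.02 -0.    0.01]
3 8.125 [599.49 125.21 184.22] [180.   -0.  178.7] [ 0.05 -0.49 -6.94] [ 0.02 -0.07  0.  ]
3.5 8.525 [599.47 125.2  184.66] [-180.    -0.   178.7] [-0.37  0.89 -7.44] [ 0.03 -0.   -0.06]
```

The weight hangs free at about 7 N, lifted 3.5 mm. Now I push back in small steps until the stop.

```bash
cat >> h.py <<'E'
ya=np.radians(-1.3);X=np.array([np.cos(ya),np.sin(ya),0])
O=np.array([599.5,125.2,181.2])
def T(x,z): return (O+x*X+[0,0,z]).tolist()
def rd(n=3):
    a=[]
    for _ in range(n): arm.pause(.025);a.append(arm.sense()['force'])
    s=arm.sense();f=np.mean(a,0);d=s['tool_pos']-O
    return -f@X,f[2],d@X,d[2],s['time']
E
python3 - <<'E'
from h import *
f0=rd(6)[0];x=0;print(f0);prev=0
while x<24:
    st=1.0 if x<10 else .6
    x+=st
    g=arm.servo_line(T(x,3.5),feed=10,guard=6)
    r=rd();f=r[0]-f0;print(round(x,1),g,np.round([f,*r[1:]],2))
    if g or f>7.8: break
E
```

```text
-0.4214818493974061
1.0 False [ 0.09 -6.87  1.02  3.5   9.  ]
2.0 False [ 0.54 -7.34  2.04  3.51  9.32]
3.0 False [ 3.05 -6.55  2.62  3.31  9.65]
4.0 False [ 3.28 -6.9   3.74  3.23  9.98]
5.0 False [ 3.56 -7.44  4.93  3.43 10.3 ]
6.0 False [ 3.47 -7.38  5.97  3.44 10.62]
7.0 False [ 3.84 -7.83  6.94  3.42 10.95]
8.0 False [ 4.01 -7.95  7.93  3.42 11.28]
9.0 False [ 4.35 -8.45  8.94  3.4  11.6 ]
10.0 False [ 4.6  -8.17  9.93  3.39 11.92]
10.6 False [ 5.3  -8.65 10.55  3.43 12.25]
11.2 False [ 5.19 -8.55 11.15  3.43 12.58]
11.8 False [ 5.   -8.78 11.78  3.45 12.9 ]
12.4 False [ 5.1  -8.9  12.31  3.4  13.22]
13.0 False [ 5.53 -9.5  12.92  3.41 13.55]
13.6 False [ 5.05 -9.38 13.44  3.34 13.88]
14.2 False [ 5.74 -9.45 13.97  3.24 14.2 ]
14.8 False [ 5.6  -9.37 14.49  3.16 14.52]
15.4 False [ 5.68 -9.   15.04  3.13 14.85]
16.0 False [ 6.06 -9.35 15.56  3.03 15.18]
16.6 False [ 7.33 -9.23 15.8   3.01 15.5 ]
17.2 False [ 8.79 -8.32 15.87  2.98 15.82]
```

The stop is found at 15.9 mm with 8.8 N. Next I lift along the keeper, regulating the push.

Run:
```python
from h import *
f0=-.42;x=17.2;z=3.5
while z<18.5:
    z+=.8;x+=.09
    g=arm.servo_line(T(x,z),feed=12)
    r=rd(2);f=r[0]-f0;print(round(x,2),round(z,1),np.round([f,*r[1:]],2))
    if r[1]<-13 or f>12: print('STOP');break
    if f<7.5:x+=.3
    if f<6.8:x+=.3
    if f>9.5:x-=.3
    if f>10.5:x-=.4
```

```text
17.29 4.3 [ 8.49 -9.68 15.87  3.39 16.12]
17.38 5.1 [  8.2  -10.47  15.87   3.93  16.42]
17.47 5.9 [ 7.85 -9.89 15.88  4.63 16.73]
17.56 6.7 [  8.82 -10.18  15.9    5.32  17.02]
17.65 7.5 [  8.81 -10.01  15.96   6.1   17.32]
17.74 8.3 [  8.6  -10.68  15.98   6.84  17.62]
17.83 9.1 [  8.69 -10.26  16.03   7.61  17.92]
17.92 9.9 [  9.57 -10.88  16.07   8.35  18.23]
17.71 10.7 [ 8.59 -9.8  16.09  9.38 18.52]
17.8 11.5 [  8.55 -10.81  16.13  10.08  18.82]
17.89 12.3 [  9.2  -11.17  16.17  10.86  19.12]
17.98 13.1 [  9.35 -10.06  16.19  11.6   19.42]
18.07 13.9 [  8.25 -11.22  16.21  12.33  19.73]
18.16 14.7 [  8.95 -10.7   16.25  13.11  20.02]
18.25 15.5 [  9.06 -10.73  16.28  13.84  20.32]
18.34 16.3 [  9.11 -11.27  16.29  14.6   20.62]
18.43 17.1 [  9.59 -10.68  16.26  15.34  20.92]
18.22 17.9 [  9.95 -11.22  15.95  16.    21.22]
18.01 18.7 [ 10.16 -10.88  15.71  16.84  21.52]
```

The pin is past the keeper's end with no catching. Now I draw it forward and up over the tip.

Run:
```python
from h import *
f0=-.42
for k in range(1,15):
    x=18-16*k/14;z=18.7+20.8*k/14
    arm.servo_line(T(x,z),feed=14);r=rd(2);f=r[0]-f0;print(round(x,2),round(z,1),np.round([f,*r[1:]],2))
    if r[1]<-13.5 or abs(f)>12: print('STOP');break
else:
    for x in(-4,-12,-20,-30):
        arm.servo_line(T(x,39.5),feed=25,guard=5);r=rd(2);print(x,np.round([r[0]-f0,*r[1:]],2))
        if abs(r[0]-f0)>5 or r[1]<-11: print('STOP');break
```

```text
16.86 20.2 [ 9.64 -9.38 15.08 19.   21.86]
15.71 21.7 [ 5.65 -8.24 15.42 21.75 22.19]
14.57 23.2 [ 2.5  -6.43 15.51 24.28 22.52]
13.43 24.6 [ 1.97 -5.92 13.76 25.15 22.86]
12.29 26.1 [ 1.72 -6.7  12.28 26.13 23.19]
11.14 27.6 [ 2.85 -7.58 11.14 27.64 23.52]
10.0 29.1 [ 1.87 -7.3  10.08 29.29 23.86]
8.86 30.6 [ 3.   -7.45  8.96 30.78 24.19]
7.71 32.1 [ 2.63 -6.99  7.79 32.2  24.52]
6.57 33.6 [ 2.6  -6.79  6.65 33.7  24.86]
5.43 35.0 [ 1.95 -7.17  5.53 35.22 25.19]
4.29 36.5 [ 1.71 -6.47  4.38 36.69 25.52]
3.14 38.0 [ 2.4  -7.15  3.23 38.17 25.86]
2.0 39.5 [ 1.96 -6.7   2.08 39.66 26.19]
-4 [ 0.41 -6.63 -3.86 39.62 26.63]
-12 [  0.56  -6.74 -11.99  39.57  27.15]
-20 [  0.45  -7.09 -19.98  39.59  27.67]
-30 [ -0.26  -7.12 -29.97  39.58  28.27]
```

It's off the hook with no residual force. I'll carry it over the slab and check its tilt before setting it down.

Run:
```python
from h import *
arm.servo_line(T(-85,39.5),feed=80)
arm.servo_line(T(-85,55),feed=80)
arm.servo_line([452,-51,205],feed=130);arm.pause(.4)
s=arm.sense();print(s['time'],s['tool_pos'],s['force'],s['torque'])
im=snap('scene','s3');t=snap('top','t3')
# project expected grip and underside for tilt
Rm,e=pose(im);k=K(im)
def pr(p):
    c=Rm.T@(np.array(p)-e);sl=c[:2]/c[2];return sl*(1+im['k1']*sl@sl)*k[0,0]+[im['cx'],im['cy']]
p=s['tool_pos'];print(pr(p+[0,0,18.8]),pr(p+[0,0,-131.2]))
cv2.imwrite('pics/c3.png',np.hstack([cv2.resize(im['pixels'][150:400,215:365],None,fx=2.4,fy=2.4,interpolation=2),cv2.resize(t['pixels'][150:400,260:435],None,fx=2.4,fy=2.4,interpolation=2)]))
```

```text
31.4667 [452.05000349 -50.86031958 205.01893714] [-0.29872887 -0.43625369 -7.00303323] [ 0.03246756 -0.05453667  0.02391353]
[299.5046286  240.36062704] [298.37030441 314.96450564]
```

View pics/c3.png

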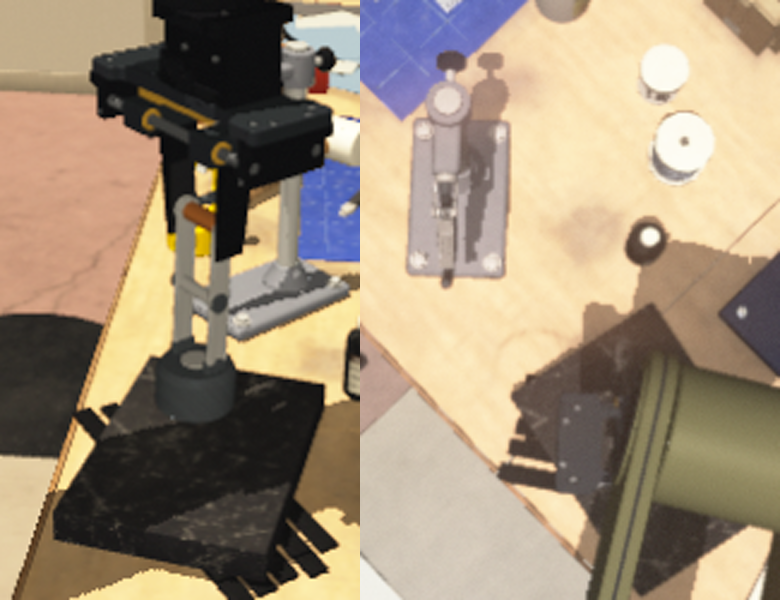

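The weight hangs upright in the gripper over the slab, with the grip at scene (298,240) as predicted. The hook is empty and the keeper shut. Setting down now.

Run:
```python
from h import *
arm.servo_line([455,-51,172],feed=60);arm.pause(.2)
print(arm.servo_line([455,-51,160],feed=10,guard=3))
arm.pause(.2);s=arm.sense();print(s['time'],s['tool_pos'],s['force'],s['torque'])
arm.gripper_open();arm.pause(.2);print(arm.sense()['force'],arm.sense()['grip_width'])
arm.servo_line([455,-51,290],feed=90)
p=[480,60,380]
arm.goto([455,150,330],[180,0,178.7]);arm.pause(.2)
s=arm.sense();print(s['time'],s['force'])
im=snap('scene','s4');t=snap('top','t4')
cv2.imwrite('pics/c4.png',np.hstack([cv2.resize(im['pixels'][150:400,215:365],None,fx=2.4,fy=2.4,interpolation=2),cv2.resize(t['pixels'][150:400,260:435],None,fx=2.4,fy=2.4,interpolation=2)]))
```

```text
True
33.3083 [454.78110477 -50.99039674 167.05209651] [-1.38369835  0.16990195  6.53443393] [0.04108723 0.11549412 0.00656111]
[ 0.43498425  0.33459086 -0.37780004] 1.0021786221691062
37.0083 [-0.46028686  0.0565697   1.13144019]
```

View pics/c4.png

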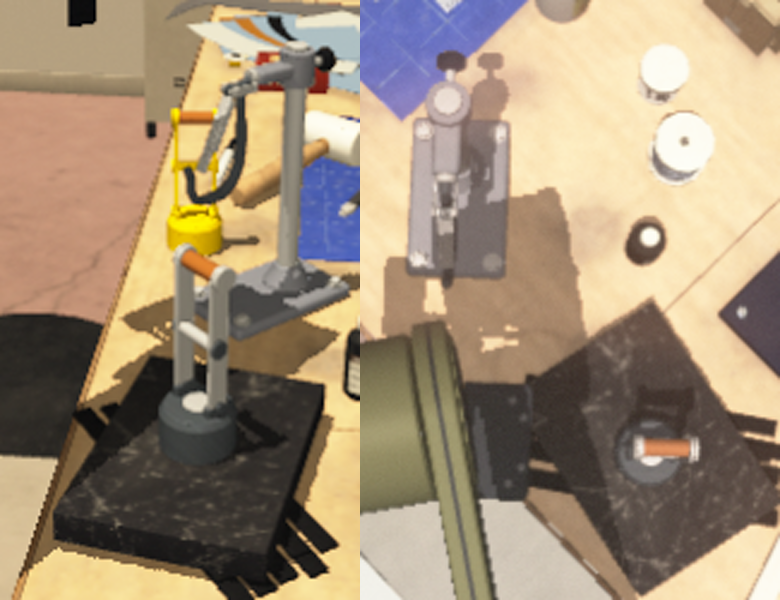

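The weight stands upright near the slab's middle. The keeper is shut, the bystanders are where they were, and the arm is clear.

```bash
python3 -c "
from rig import arm
print(arm.sign_off())"
```

```text
the job is handed in; nothing more can be done
None
```

The weight came off the hook (peak push about 10 N) and stands upright, released, near the middle of the slab, with the keeper shut and the bystanders in place; the job was handed in at about 37 s, but sign-off returned no verdict.

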